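# Screw the fume hood down and aim it at the board

## Robot

A 7-joint arm with a two-finger parallel gripper is mounted at the origin on the work surface. World frame = base frame: x ahead of the robot, y to its left, z up, the work surface at z = 0. Lengths are in m, angles in degrees, forces in N, time in s.
With the tool pointing down it reaches from about 0.425 to 0.925 m from the base axis. Payload 6.8 kg.
Tool frame: the origin (TCP) lies on the mounting face of the last link; the fingertips stand 173 mm ahead of it and the grasp point (between the pads) lies 155 mm ahead of it; z points along the fingers, y is the line along which they close (so a half turn about z gives the same grasp; the last joint's range is limited). The gripper opens to 85 mm and grips with 20 to 120 N. Pads are 22 mm wide; open, the fingers measure 114 mm over their backs; the gripper's body (76 mm by 85 mm) begins 54 mm behind the grasp point. The pads swing forward as they close: fully open they stand 13 mm farther back than shut.
Start: joints at [57.691, 27.33, 1.283, 89.118, -0.659, 63.558, -4.761], TCP at [0.297, -0.606, 0.405] pointing down, gripper open.
Joint ranges: [-169.35, 169.35], [-19.33, 120.38], [-80.79, 83.38], [13.8, 139.57], [-78.32, 258.32], [9.67, 109.79], [-169.56, 169.56]. Speed limits (degrees/s): [136.94, 136.94, 180, 180, 180, 180, 180].

## Interface

Orientations are given as [roll, pitch, yaw] about the fixed x, y, z axes, in that order (R = Rz(yaw) Ry(pitch) Rx(roll)).
In Python, from workcell import bot gives the robot as it stands.
- The arm moves only by the tool step_arm, never from a script. Its argument "deltas" is text: rows parted by semicolons, each of 7 numbers parted by spaces: the shift along the tool's x, y, z in mm, then the turn, a rotation vector about the tool's x, y, z in degrees, then the opening, from 0 (shut) to 1 (fully open). In form: x y z rx ry rz fingers; .... A call has 1 to 8 rows; each row shifts and turns the commanded pose from where the row before left it, along the tool's axes as they then stand; what a row does not reach is not made up. A row lasts 1/10 s, in which the tool goes at most 50 mm and 8.59 degrees, less where a joint would pass 70% of its speed; a pose out of reach is approached as far as the arm can. A call with a gripper value outside its range is refused whole. The fingers move at their own pace and stop on an object; "newtons" is the grip in N (left out, the last holds). Time passes only in rows, so rows that do not move let the fingers close. It gives the time, the measured TCP pose, the force, the opening and the grip force at its end, in the units of the state.
- bot.read_state(): the state, without advancing time (a new reading comes with each control period).
- bot.capture(name): name is "side" or "top"; returns the picture (480x640x3 uint8, red, green, blue); there is no depth.
- bot.camera_params(name): a dict with "fx", "fy", "cx", "cy" (pixels), "origin" and "orientation" of the camera in the world. Camera axes: x right, y up, looking along -z (the intrinsics and any distortion apply to the point x, -y, -z); pixel columns grow to the right and rows downward; lengths in m; the calibration is good to about 2 mm. A picture is of the moment at which its call begins. camera_params takes no time and is no camera call.
- bot.sign_off(): hands the job in; it is judged then, once.
The state is a dict: "t": time; "qpos": joint angles; "qd": joint speeds; "joint_torque": joint torques, N m; "tcp_pos": TCP position; "tcp_rot": TCP orientation; "ft_force": force on the tool from outside, world axes, zero at the start; "moment": the same for the moment, N m; "opening": finger opening in m; "gripper_force": force on a finger pad.
Only numpy, scipy, OpenCV 4.12 (cv2) and the standard library are available. Lean on these libraries where they do the work, as an engineer would, in place of code of your own. Each camera call takes 0.05 s, during which the arm holds its last target. There are 200 camera calls.

## Task

The fume hood is loose on its standpipe. Screw it down (clockwise seen from above) until it is felt to bear on its foam seal, then carry on to where its mouth points straight at the middle of the circuit board in the board vice, without crushing the seal, and let go. Leave the board and everything else on the bench where they are.

Things in the scene. Friction and masses are not known exactly. Their poses are not given: they have to be found in the camera images.
- hood: Fume hood screwed on the standpipe: round black collar (114 mm wide, 34 mm tall), round aluminium cap (106 mm wide, top 72 mm above the origin), one straight level snout. Origin on the turning axis at the collar's underside, about 98 mm above the bench at the start; x points out along the snout and its mouth, z up. It starts facing any way.
- snout_middle (a point): Middle of the snout, 105 mm out from the turning axis, 37 mm above the hood's origin: a good place to push. The snout is 90 mm wide (too wide to grip) with flat upright sides and 54 mm tall: underside 10 mm, top 64 mm above the hood's origin. It ends 150 mm from the axis in a lip 8 mm thick that stands 10 mm proud of each side. Axes as the hood's.
- thread_axis (a point): Point on the hood's turning axis, 37 mm above its origin. Right-hand thread: each clockwise turn (from above) lowers the hood 5 mm. No hard stop; it stays where it is left. At the start it must turn 0.4 to 1.6 turns before it touches the hidden foam seal below the collar; how far varies with the seal's wear and must be felt.
- hood_mouth (a point): Centre of the hood's mouth, on the face at the end of the snout: 150 mm from the turning axis and 37 mm above the hood's origin; x points out of the mouth.
- standpipe: Fixed upright grey pipe, 84 mm wide, 145 mm tall, with a 140 mm wide foot; origin on its axis at the bench top. Its axis is the hood's turning axis. The black foam seal ring lies on its shoulder, under the hood's collar. Loose, the hood turns with a steady push of about 3 N at 105 mm from the axis; on the seal this grows by about 13 N per turn. Squeezing the seal more than 7.5 mm (1.5 turns after first touch) crushes it.
- board_centre (a point): Middle of the top face of the green circuit board (120 x 126 x 4 mm), 48 mm above the bench, held in a loose board vice (150 x 110 mm base, 0.9 kg) that stands to the left or the right of the standpipe. Parts on the board rise to 60 mm above the bench. Not to be moved.
- tray: steel tray, 160 x 200 x 30 mm, origin under its centre; a bystander
- solder_reel: reel of solder standing in the tray, 64 mm wide, 60 mm tall, origin under its centre; a bystander
- tip_box: milky plastic box in the tray, 114 x 84 x 46 mm, origin under its centre; a bystander
- screwdriver: screwdriver, 170 mm long, lying on the bench, x along its length; a bystander
- flux_jar: small closed jar, 56 mm wide, 62 mm tall, origin under its centre; a bystander
- brass_pot: small steel pot, 68 mm wide, 45 mm tall, origin under its centre; a bystander
- spare_board: bare circuit board lying flat, 90 x 60 x 6 mm; a bystander
Things that resemble listed ones, but are neither listed nor needed, are in the scene too. What is shaped like the standpipe but pink is not meant.

How it is judged:
By the outcome, as a careful person would: the job done as asked, in the order asked, and still so for the second after the job is handed in, with the robot touching nothing.
It also fails if it takes over 72 s, if anything falls off the work surface, if the arm or the gripper's body presses on something with over 40 N, if the wrist force passes 120 N, or if a joint passes its speed limit or range.

## Working session

There is one attempt and no reset: what is moved stays moved. The work goes in short steps, Python scripts to look and compute and a tool call to move; the robot and the scene stay as the last step left them, time stands still between calls to the robot, and variables do not carry over. Pictures are saved under pics/ and viewed, at most 10 in all, crops included, and the job is handed in when it is done.

Besides the shell and the picture viewer there is one more tool, called after "Call:" as name(argument=value, ...) on one line, values as JSON. step_arm: Moves the arm, as the interface text tells. Its arguments: {"type":"object","properties":{"deltas":{"type":"string"},"newtons":{"type":"number"}},"required":["deltas"]}

```bash
mkdir -p pics; python3 - <<'E'
from workcell import bot
import cv2
for n in("top","side"):
    cv2.imwrite(f"pics/{n}0.png",bot.capture(n)[:,:,::-1]); print(bot.camera_params(n))
print(bot.read_state())
E
```

```text
{'fx': 491.1242310746505, 'fy': 491.1242310746505, 'cx': 318.5149528431895, 'cy': 234.67863213397192, 'origin': array([ 3.20606526e-01, -1.95759669e-05,  1.20637934e+00]), 'orientation': array([  9.88463126,   0.69330463, -89.50932326])}
{'fx': 623.0719799229568, 'fy': 623.0719799229568, 'cx': 311.66034008178144, 'cy': 241.35788197876838, 'origin': array([0.19557459, 1.20648165, 0.94678897]), 'orientation': array([ 5.54932539e+01,  3.09742689e-03, -1.63888878e+02])}
{'t': 0.1, 'qpos': array([57.69004407, 27.37043195,  1.28129448, 89.17197211, -0.66030383,
       63.55903502, -4.7600279 ]), 'qd': array([ 0.0970054 , -0.13696615,  0.00561799, -0.27026129, -0.02140657,
        0.10766323, -0.09386708]), 'joint_torque': array([ 5.28838325e-03, -5.97760856e+01,  1.61428783e+00, -2.81954080e+01,
        1.28572300e-02,  5.07191449e-03, -2.71413518e-05]), 'tcp_pos': array([ 0.29702258, -0.60585824,  0.40383541]), 'tcp_rot': array([-1.79906104e+02,  6.09266549e-03,  2.61170394e+01]), 'ft_force': array([-0.37643638, -0.11091983, -0.36774494]), 'moment': array([ 0.00829914, -0.00189019,  0.0311721 ]), 'gripper_force': 0.0, 'opening': 0.08550567506674984}
```

View pics/top0.png

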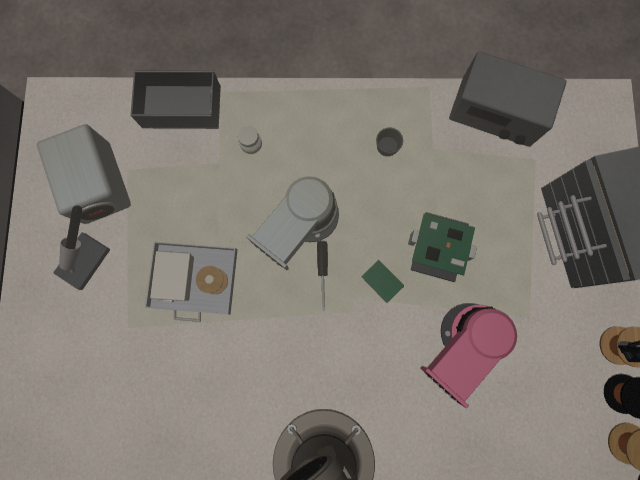

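View pics/side0.png

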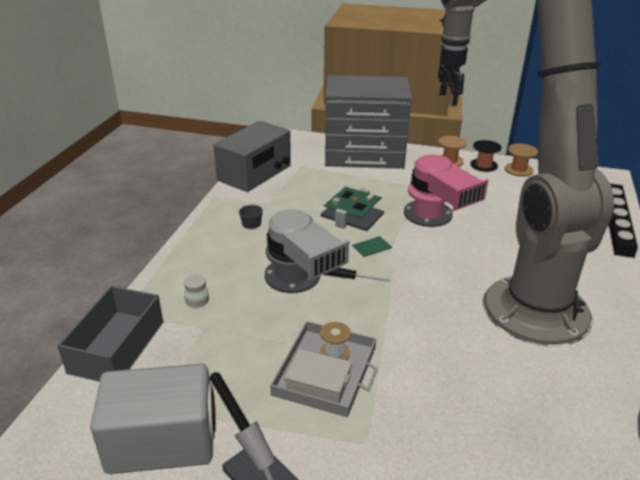

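The top view shows the hood cap centred at about (310,199), the snout lip from (250,237) to (286,266), and the board centred at about (443,245). The pink hood is a decoy.

```bash
cat > h.py <<'E'
from workcell import bot
import numpy as np, cv2
from scipy.spatial.transform import Rotation as R
def cam(n):
    p=bot.camera_params(n); return p,R.from_euler('xyz',p['orientation'],degrees=True)
def back(n,u,v,z):
    p,r=cam(n); d=r.apply([(u-p['cx'])/p['fx'],-(v-p['cy'])/p['fy'],-1]); o=p['origin']
    return o+d*(z-o[2])/d[2]
def proj(n,X):
    p,r=cam(n); c=r.inv().apply(np.atleast_2d(X)-p['origin'])
    return np.c_[p['cx']+p['fx']*c[:,0]/-c[:,2],p['cy']+p['fy']*c[:,1]/c[:,2]]
E
python3 - <<'E'
from h import *
a=back('top',310,199,.17); print('cap',a)
for q in((250,237),(286,266)): print('lip',back('top',*q,.165))
print('board',back('top',443,245,.048))
im=cv2.imread('pics/top0.png')
c=cv2.resize(im[165:295,230:490],None,fx=3,fy=3,interpolation=cv2.INTER_CUBIC)
cv2.imwrite('pics/c1.png',c)
E
```

```text
cap [0.57956733 0.0332203  0.17      ]
lip [0.49593785 0.16171075 0.165     ]
lip [0.43378475 0.08283471 0.165     ]
board [ 0.499339   -0.28055739  0.048     ]
```

View pics/c1.png

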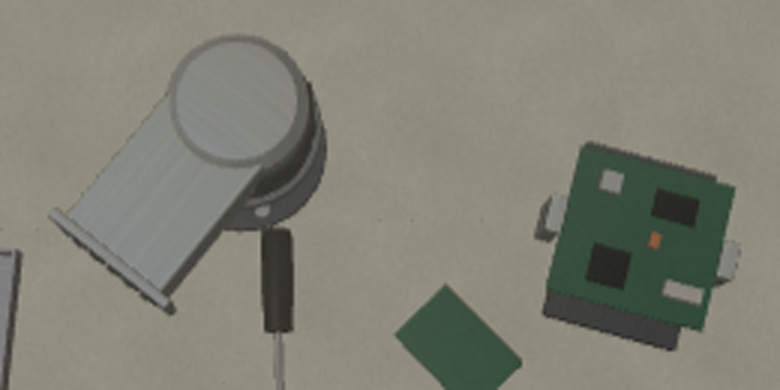

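Call:
step_arm(deltas="47 0 0 0 0 -4 0;47 0 0 0 0 -4 0;47 0 0 0 0 -4 0;47 0 0 0 0 -4 0;47 0 0 0 0 -4 0;47 0 0 0 0 -4 0;47 0 0 0 0 -4 0;47 0 0 0 0 -4 0", newtons=40)

```text
t: 0.9
tcp_pos: [0.5821, -0.3654, 0.4041]
tcp_rot: [-180.0, 0.0, 58.3]
ft_force: [0.9, 0.5, -0.3]
opening: 0.0001
gripper_force: 0.0
```

Call:
step_arm(deltas="47 0 0 0 0 -4 0;47 0 0 0 0 -4 0;47 -20 0 0 0 -4 0;47 -30 0 0 0 -4 0;40 -30 0 0 0 -4 0;40 -30 0 0 0 -4 0;40 -30 0 0 0 -4 0;40 -30 0 0 0 -4 0")

```text
t: 1.7
tcp_pos: [0.5259, -0.0071, 0.4044]
tcp_rot: [-180.0, -0.0, 90.3]
ft_force: [0.7, 0.7, 1.0]
opening: 0.0
gripper_force: 0.0
```

Call:
step_arm(deltas="21 -39 0 0 0 -0.3 0;21 -39 0 0 0 0 0;0 0 0 0 0 0 0;0 0 30 0 0 0 0;0 0 30 0 0 0 0;0 0 30 0 0 0 0;0 0 20 0 0 0 0;0 0 0 0 0 0 0")

```text
t: 2.5
tcp_pos: [0.4481, 0.032, 0.2923]
tcp_rot: [-179.7, 0.0, 90.4]
ft_force: [0.2, -0.1, 0.3]
opening: -0.0
gripper_force: 0.0
```

```bash
cat >> h.py <<'E'
AX=np.array([.580,.034])
def tau():
    s=bot.read_state(); d=s['tcp_pos'][:2]-AX; F=s['ft_force']; M=s['moment']
    t=d[0]*F[1]-d[1]*F[0]
    print('t %.2f'%s['t'],'tcp',s['tcp_pos'].round(4),'F',F.round(2),'M',M.round(3),'eqN(r x F)',round(t/.105,2),'with Mz',round((t+M[2])/.105,2),'bearing %.1f r %.3f'%(np.degrees(np.arctan2(d[1],d[0])),np.hypot(*d)))
E
python3 - <<'E'
from h import *
tau()
a,b=bot.capture('top'),bot.capture('side')
c=np.vstack([cv2.resize(a[150:300,220:360],(560,600)) ])
d=cv2.resize(b[180:300,230:390],(800,600))
cv2.imwrite('pics/c2.png',np.hstack([cv2.resize(c,(370,396)),cv2.resize(d,(430,396))])[:,:,::-1])
E
```

```text
t 2.50 tcp [0.4481 0.032  0.2923] F [ 0.17 -0.1   0.31] M [-0.051 -0.059 -0.007] eqN(r x F) 0.13 with Mz 0.06 bearing -179.1 r 0.132
```

View pics/c2.png

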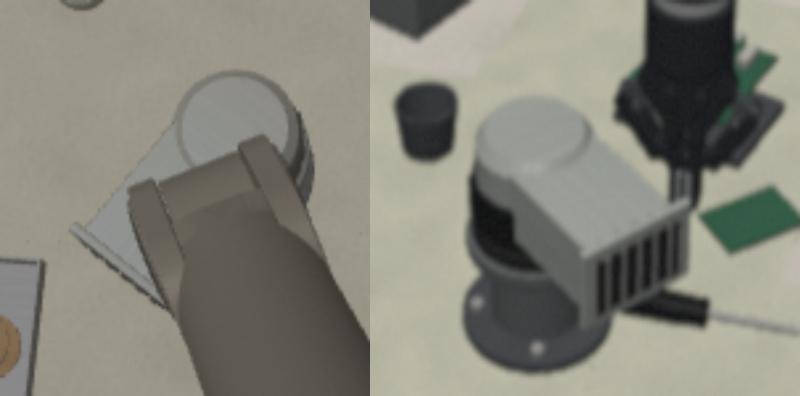

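```bash
cat >> h.py <<'E'
def arc(b0,step,n,r=.120,start=None):
    cur=np.array(start) if start is not None else AX+r*np.array([np.cos(np.radians(b0)),np.sin(np.radians(b0))])
    rows=[]
    for k in range(1,n+1):
        b=np.radians(b0-step*k); p=AX+r*np.array([np.cos(b),np.sin(b)]); d=np.round((p-cur)*1000,0)
        rows.append('%d %d 0 0 0 0 0'%(d[1],d[0])); cur=cur+d/1000
    for i in range(0,n,8): print(b0-step*min(i+8,n),'|',';'.join(rows[i:i+8]))
E
python3 - <<'E'
from h import *
print(proj('top',[[.58,.034,.17]]))
arc(180,5,56,start=[.4481,.032])
E
```

```text
[[309.64316186 198.80415193]]
140 | 12 12 0 0 0 0 0;11 2 0 0 0 0 0;10 2 0 0 0 0 0;10 3 0 0 0 0 0;10 4 0 0 0 0 0;9 5 0 0 0 0 0;9 6 0 0 0 0 0;8 6 0 0 0 0 0
100 | 8 7 0 0 0 0 0;7 8 0 0 0 0 0;6 8 0 0 0 0 0;6 9 0 0 0 0 0;5 9 0 0 0 0 0;4 10 0 0 0 0 0;3 10 0 0 0 0 0;2 10 0 0 0 0 0
60 | 2 10 0 0 0 0 0;0 11 0 0 0 0 0;0 10 0 0 0 0 0;-2 11 0 0 0 0 0;-2 10 0 0 0 0 0;-3 10 0 0 0 0 0;-4 10 0 0 0 0 0;-5 9 0 0 0 0 0
20 | -6 9 0 0 0 0 0;-6 8 0 0 0 0 0;-7 8 0 0 0 0 0;-8 7 0 0 0 0 0;-8 6 0 0 0 0 0;-9 6 0 0 0 0 0;-9 5 0 0 0 0 0;-10 4 0 0 0 0 0
-20 | -10 3 0 0 0 0 0;-10 2 0 0 0 0 0;-11 1 0 0 0 0 0;-10 1 0 0 0 0 0;-10 -1 0 0 0 0 0;-11 -1 0 0 0 0 0;-10 -2 0 0 0 0 0;-10 -3 0 0 0 0 0
-60 | -10 -4 0 0 0 0 0;-9 -5 0 0 0 0 0;-9 -6 0 0 0 0 0;-8 -6 0 0 0 0 0;-8 -7 0 0 0 0 0;-7 -8 0 0 0 0 0;-6 -8 0 0 0 0 0;-6 -9 0 0 0 0 0
-100 | -5 -9 0 0 0 0 0;-4 -10 0 0 0 0 0;-3 -10 0 0 0 0 0;-2 -10 0 0 0 0 0;-2 -11 0 0 0 0 0;0 -10 0 0 0 0 0;0 -11 0 0 0 0 0;2 -10 0 0 0 0 0
```

Call:
step_arm(deltas="12 12 0 0 0 0 0;11 2 0 0 0 0 0;10 2 0 0 0 0 0;10 3 0 0 0 0 0;10 4 0 0 0 0 0;9 5 0 0 0 0 0;9 6 0 0 0 0 0;8 6 0 0 0 0 0")

```text
t: 3.4
tcp_pos: [0.4887, 0.1127, 0.2946]
tcp_rot: [-180.0, 0.0, 90.4]
ft_force: [0.7, -2.5, 3.0]
opening: -0.0004
gripper_force: 2.1
```

```bash
python3 -c "
from h import *
tau()"
```

```text
t 3.40 tcp [0.4887 0.1127 0.2946] F [ 0.67 -2.53  3.01] M [-0.578  0.099 -0.074] eqN(r x F) 1.7 with Mz 0.99 bearing 139.2 r 0.121
```

Call:
step_arm(deltas="8 7 0 0 0 0 0;7 8 0 0 0 0 0;6 8 0 0 0 0 0;6 9 0 0 0 0 0;5 9 0 0 0 0 0;4 10 0 0 0 0 0;3 10 0 0 0 0 0;2 10 0 0 0 0 0")

```text
t: 4.2
tcp_pos: [0.5598, 0.1538, 0.2947]
tcp_rot: [-180.0, -0.0, 90.4]
ft_force: [-3.2, -2.1, 3.3]
opening: 0.0002
gripper_force: 1.8
```

```bash
python3 -c "
from h import *
tau()"
```

```text
t 4.20 tcp [0.5598 0.1538 0.2947] F [-3.18 -2.12  3.34] M [-0.288  0.541 -0.008] eqN(r x F) 4.03 with Mz 3.96 bearing 99.5 r 0.122
```

Call:
step_arm(deltas="2 10 0 0 0 0 0;0 11 0 0 0 0 0;0 10 0 0 0 0 0;-2 11 0 0 0 0 0")

```text
t: 4.6
tcp_pos: [0.6018, 0.154, 0.2947]
tcp_rot: [-180.0, -0.0, 90.4]
ft_force: [-3.0, -0.6, 3.6]
opening: 0.0
gripper_force: 1.7
```

```bash
python3 -c "
from h import *
tau()"
```

```text
t 4.60 tcp [0.6018 0.154  0.2947] F [-2.96 -0.57  3.56] M [-0.007  0.561 -0.047] eqN(r x F) 3.27 with Mz 2.82 bearing 79.7 r 0.122
```

Call:
step_arm(deltas="-2 10 0 0 0 0 0;-3 10 0 0 0 0 0;-4 10 0 0 0 0 0;-5 9 0 0 0 0 0")

```text
t: 5.0
tcp_pos: [0.6411, 0.14, 0.2948]
tcp_rot: [180.0, -0.0, 90.4]
ft_force: [-2.5, 1.0, 3.9]
opening: 0.0001
gripper_force: 1.4
```

```bash
python3 -c "
from h import *
tau()"
```

```text
t 5.00 tcp [0.6411 0.14   0.2948] F [-2.5   0.98  3.95] M [ 0.05   0.461 -0.049] eqN(r x F) 3.1 with Mz 2.63 bearing 60.1 r 0.122
```

Call:
step_arm(deltas="-6 9 0 0 0 0 0;-6 8 0 0 0 0 0;-7 8 0 0 0 0 0;-8 7 0 0 0 0 0")

```text
t: 5.4
tcp_pos: [0.673, 0.1128, 0.2949]
tcp_rot: [180.0, -0.0, 90.4]
ft_force: [-2.2, 0.6, 4.3]
opening: 0.0002
gripper_force: 1.1
```

```bash
python3 -c "
from h import *
tau()"
```

```text
t 5.40 tcp [0.673  0.1128 0.2949] F [-2.21  0.58  4.32] M [ 0.194  0.565 -0.056] eqN(r x F) 2.17 with Mz 1.64 bearing 40.3 r 0.122
```

Call:
step_arm(deltas="-8 6 0 0 0 0 0;-9 6 0 0 0 0 0;-9 5 0 0 0 0 0;-10 4 0 0 0 0 0")

```text
t: 5.8
tcp_pos: [0.6941, 0.077, 0.2948]
tcp_rot: [180.0, -0.0, 90.4]
ft_force: [-2.1, 2.6, 3.7]
opening: -0.0001
gripper_force: 1.0
```

```bash
python3 -c "
from h import *
tau()"
```

```text
t 5.80 tcp [0.6941 0.077  0.2948] F [-2.08  2.64  3.72] M [ 0.428  0.404 -0.08 ] eqN(r x F) 3.72 with Mz 2.96 bearing 20.6 r 0.122
```

Call:
step_arm(deltas="-10 3 0 0 0 0 0;-10 2 0 0 0 0 0;-11 1 0 0 0 0 0;-10 1 0 0 0 0 0")

```text
t: 6.2
tcp_pos: [0.7009, 0.0355, 0.2946]
tcp_rot: [-180.0, 0.0, 90.4]
ft_force: [-0.8, 3.1, 3.9]
opening: -0.0002
gripper_force: 1.2
```

```bash
python3 -c "
from h import *
tau()"
```

```text
t 6.20 tcp [0.7009 0.0355 0.2946] F [-0.82  3.06  3.91] M [ 0.559  0.232 -0.018] eqN(r x F) 3.54 with Mz 3.37 bearing 0.7 r 0.121
```

Call:
step_arm(deltas="-10 -1 0 0 0 0 0;-11 -1 0 0 0 0 0;-10 -2 0 0 0 0 0;-10 -3 0 0 0 0 0")

```text
t: 6.6
tcp_pos: [0.6941, -0.0056, 0.2948]
tcp_rot: [180.0, 0.0, 90.4]
ft_force: [-0.1, 2.2, 2.0]
opening: 0.0002
gripper_force: 2.3
```

```bash
python3 -c "
from h import *
tau()"
```

```text
t 6.60 tcp [ 0.6941 -0.0056  0.2948] F [-0.11  2.22  2.02] M [ 0.664  0.152 -0.047] eqN(r x F) 2.38 with Mz 1.93 bearing -19.1 r 0.121
```

Call:
step_arm(deltas="-10 -4 0 0 0 0 0;-9 -5 0 0 0 0 0;-9 -6 0 0 0 0 0;-8 -6 0 0 0 0 0")

```text
t: 7.0
tcp_pos: [0.673, -0.0416, 0.2948]
tcp_rot: [180.0, 0.0, 90.4]
ft_force: [1.5, 3.3, 1.8]
opening: 0.0002
gripper_force: 1.9
```

```bash
python3 -c "
from h import *
tau()"
```

```text
t 7.00 tcp [ 0.673  -0.0416  0.2948] F [1.51 3.27 1.77] M [ 0.513 -0.158  0.059] eqN(r x F) 3.99 with Mz 4.55 bearing -39.1 r 0.120
```

Call:
step_arm(deltas="-8 -7 0 0 0 0 0;-7 -8 0 0 0 0 0;-6 -8 0 0 0 0 0")

```text
t: 7.3
tcp_pos: [0.65, -0.0627, 0.2948]
tcp_rot: [180.0, 0.0, 90.4]
ft_force: [2.5, 3.0, 1.8]
opening: 0.0001
gripper_force: 1.9
```

```bash
python3 -c "
from h import *
tau()"
```

```text
t 7.30 tcp [ 0.65   -0.0627  0.2948] F [2.53 3.03 1.78] M [ 0.481 -0.277 -0.014] eqN(r x F) 4.35 with Mz 4.22 bearing -54.1 r 0.119
```

Call:
step_arm(deltas="-2.5 -3.5 0 0 0 0 0;-2.5 -3.5 0 0 0 0 0")

```text
t: 7.5
tcp_pos: [0.6434, -0.0672, 0.2949]
tcp_rot: [180.0, 0.0, 90.4]
ft_force: [1.6, 2.5, 2.7]
opening: -0.0
gripper_force: 1.8
```

Call:
step_arm(deltas="-2.2 -3.6 0 0 0 0 0")

```text
t: 7.6
tcp_pos: [0.64, -0.0691, 0.2949]
tcp_rot: [180.0, -0.0, 90.4]
ft_force: [2.2, 1.8, 2.6]
opening: -0.0004
gripper_force: 2.0
```

Call:
step_arm(deltas="-2.1 -3.6 0 0 0 0 0")

```text
t: 7.7
tcp_pos: [0.6364, -0.0712, 0.2948]
tcp_rot: [180.0, -0.0, 90.4]
ft_force: [1.5, 2.4, 1.0]
opening: 0.0003
gripper_force: 1.9
```

Call:
step_arm(deltas="-2 -3.7 0 0 0 0 0")

```text
t: 7.8
tcp_pos: [0.6327, -0.0733, 0.2947]
tcp_rot: [180.0, -0.0, 90.4]
ft_force: [1.8, 2.9, 2.2]
opening: 0.0002
gripper_force: 1.8
```

Call:
step_arm(deltas="-1.8 -3.8 0 0 0 0 0")

```text
t: 7.9
tcp_pos: [0.6288, -0.0754, 0.2946]
tcp_rot: [180.0, 0.0, 90.4]
ft_force: [1.9, 2.0, 1.9]
opening: -0.0002
gripper_force: 1.7
```

```bash
python3 -c "
from h import *
tau()"
```

```text
t 7.90 tcp [ 0.6288 -0.0754  0.2946] F [1.87 1.99 1.93] M [ 0.338 -0.376 -0.022] eqN(r x F) 2.88 with Mz 2.67 bearing -65.9 r 0.120
```

Call:
step_arm(deltas="-1.7 -3.8 0 0 0 0 0")

```text
t: 8.0
tcp_pos: [0.6249, -0.0771, 0.2946]
tcp_rot: [-180.0, 0.0, 90.4]
ft_force: [3.3, 1.1, 1.3]
opening: -0.0003
gripper_force: 1.6
```

```bash
python3 -c "
from h import *
tau()
a,b=bot.capture('top'),bot.capture('side')
tau()
c=cv2.resize(a[150:300,250:390],(370,396));d=cv2.resize(b[160:300,230:390],(430,396))
cv2.imwrite('pics/c3.png',np.hstack([c,d])[:,:,::-1])"
```

```text
t 8.00 tcp [ 0.6249 -0.0771  0.2946] F [3.27 1.11 1.27] M [ 0.307 -0.419  0.001] eqN(r x F) 3.94 with Mz 3.95 bearing -68.0 r 0.120
t 8.10 tcp [ 0.6246 -0.0776  0.2945] F [-0.68  1.14  2.15] M [0.186 0.002 0.035] eqN(r x F) -0.23 with Mz 0.1 bearing -68.2 r 0.120
```

View pics/c3.png

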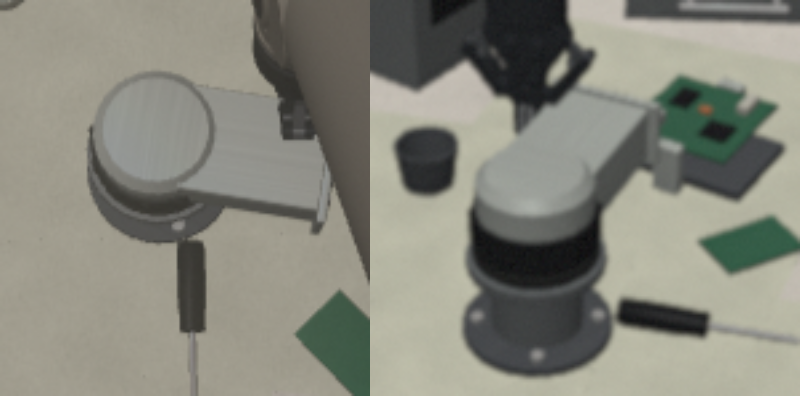

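The picture shows the hood at about -98° heading, pushed properly. The push is still about 3 N, so it isn't on the seal yet, and another turn is needed.

```bash
python3 - <<'E'
from h import *
import builtins
rows=[]
cur=np.array([.6246,-.0776])
for k in range(1,73):
    b=np.radians(-68-5*k); p=AX+.12*np.array([np.cos(b),np.sin(b)]); d=np.round((p-cur)*1000); cur=cur+d/1000
    rows.append('%d %d 0 0 0 0 0'%(d[1],d[0]))
    if k%4==0: print(-68-5*k,'|',';'.join(rows[-4:]))
E
```

```text
-88 | -3 -10 0 0 0 0 0;-3 -10 0 0 0 0 0;-2 -10 0 0 0 0 0;0 -10 0 0 0 0 0
-108 | 0 -11 0 0 0 0 0;1 -10 0 0 0 0 0;2 -11 0 0 0 0 0;2 -10 0 0 0 0 0
-128 | 4 -9 0 0 0 0 0;5 -10 0 0 0 0 0;5 -9 0 0 0 0 0;6 -8 0 0 0 0 0
-148 | 7 -8 0 0 0 0 0;7 -8 0 0 0 0 0;8 -6 0 0 0 0 0;9 -6 0 0 0 0 0
-168 | 9 -6 0 0 0 0 0;10 -4 0 0 0 0 0;10 -3 0 0 0 0 0;10 -3 0 0 0 0 0
-188 | 10 -2 0 0 0 0 0;10 -1 0 0 0 0 0;11 1 0 0 0 0 0;10 1 0 0 0 0 0
-208 | 11 1 0 0 0 0 0;10 3 0 0 0 0 0;9 4 0 0 0 0 0;10 4 0 0 0 0 0
-228 | 9 6 0 0 0 0 0;8 6 0 0 0 0 0;8 7 0 0 0 0 0;8 7 0 0 0 0 0
-248 | 6 8 0 0 0 0 0;6 9 0 0 0 0 0;6 9 0 0 0 0 0;4 9 0 0 0 0 0
-268 | 3 10 0 0 0 0 0;3 10 0 0 0 0 0;2 11 0 0 0 0 0;1 10 0 0 0 0 0
-288 | -1 11 0 0 0 0 0;-1 10 0 0 0 0 0;-1 10 0 0 0 0 0;-3 10 0 0 0 0 0
-308 | -4 10 0 0 0 0 0;-4 10 0 0 0 0 0;-6 9 0 0 0 0 0;-6 8 0 0 0 0 0
-328 | -7 8 0 0 0 0 0;-7 8 0 0 0 0 0;-8 6 0 0 0 0 0;-9 6 0 0 0 0 0
-348 | -9 5 0 0 0 0 0;-9 5 0 0 0 0 0;-10 3 0 0 0 0 0;-10 3 0 0 0 0 0
-368 | -11 2 0 0 0 0 0;-10 0 0 0 0 0 0;-11 0 0 0 0 0 0;-10 -1 0 0 0 0 0
-388 | -10 -2 0 0 0 0 0;-10 -2 0 0 0 0 0;-10 -4 0 0 0 0 0;-10 -5 0 0 0 0 0
-408 | -9 -5 0 0 0 0 0;-8 -6 0 0 0 0 0;-8 -7 0 0 0 0 0;-8 -7 0 0 0 0 0
-428 | -6 -8 0 0 0 0 0;-6 -9 0 0 0 0 0;-5 -9 0 0 0 0 0;-5 -10 0 0 0 0 0
```

Call:
step_arm(deltas="-3 -10 0 0 0 0 0;-3 -10 0 0 0 0 0;-2 -10 0 0 0 0 0;0 -10 0 0 0 0 0")

```text
t: 8.5
tcp_pos: [0.5841, -0.086, 0.2946]
tcp_rot: [-180.0, 0.0, 90.4]
ft_force: [2.4, 0.2, 0.5]
opening: 0.0
gripper_force: 1.2
```

Call:
step_arm(deltas="0 -11 0 0 0 0 0;1 -10 0 0 0 0 0;2 -11 0 0 0 0 0;2 -10 0 0 0 0 0")

```text
t: 8.9
tcp_pos: [0.5422, -0.0804, 0.2947]
tcp_rot: [-180.0, 0.0, 90.4]
ft_force: [3.0, -1.5, -1.2]
opening: 0.0003
gripper_force: 1.1
```

Call:
step_arm(deltas="4 -9 0 0 0 0 0;5 -10 0 0 0 0 0;5 -9 0 0 0 0 0;6 -8 0 0 0 0 0")

```text
t: 9.3
tcp_pos: [0.5063, -0.0604, 0.2947]
tcp_rot: [-180.0, 0.0, 90.4]
ft_force: [2.3, -1.8, -0.9]
opening: 0.0001
gripper_force: 1.1
```

Call:
step_arm(deltas="7 -8 0 0 0 0 0;7 -8 0 0 0 0 0;8 -6 0 0 0 0 0;9 -6 0 0 0 0 0")

```text
t: 9.7
tcp_pos: [0.4783, -0.0294, 0.2947]
tcp_rot: [-180.0, 0.0, 90.4]
ft_force: [3.0, -2.0, -0.7]
opening: 0.0001
gripper_force: 1.1
```

Call:
step_arm(deltas="9 -6 0 0 0 0 0;10 -4 0 0 0 0 0;10 -3 0 0 0 0 0;10 -3 0 0 0 0 0")

```text
t: 10.1
tcp_pos: [0.4623, 0.0098, 0.2946]
tcp_rot: [-180.0, 0.0, 90.4]
ft_force: [0.3, -2.4, -0.3]
opening: -0.0003
gripper_force: 1.2
```

```bash
python3 -c "
from h import *
tau()"
```

```text
t 10.10 tcp [0.4623 0.0098 0.2946] F [ 0.29 -2.38 -0.26] M [-0.507 -0.215 -0.065] eqN(r x F) 2.74 with Mz 2.13 bearing -168.4 r 0.120
```

Call:
step_arm(deltas="10 -2 0 0 0 0 0;10 -1 0 0 0 0 0;11 1 0 0 0 0 0;10 1 0 0 0 0 0")

```text
t: 10.5
tcp_pos: [0.4611, 0.0508, 0.2945]
tcp_rot: [-180.0, 0.0, 90.4]
ft_force: [0.2, -3.0, -1.2]
opening: 0.0001
gripper_force: 1.2
```

```bash
python3 -c "
from h import *
tau()"
```

```text
t 10.50 tcp [0.4611 0.0508 0.2945] F [ 0.23 -2.97 -1.21] M [-0.544  0.032 -0.058] eqN(r x F) 3.32 with Mz 2.77 bearing 171.9 r 0.120
```

Call:
step_arm(deltas="11 1 0 0 0 0 0;10 3 0 0 0 0 0;9 4 0 0 0 0 0;10 4 0 0 0 0 0")

```text
t: 10.9
tcp_pos: [0.4732, 0.0907, 0.2945]
tcp_rot: [-180.0, 0.0, 90.4]
ft_force: [-0.7, -3.6, 0.2]
opening: 0.0001
gripper_force: 1.3
```

```bash
python3 -c "
from h import *
tau()"
```

```text
t 10.90 tcp [0.4732 0.0907 0.2945] F [-0.75 -3.65  0.22] M [-0.582  0.203 -0.044] eqN(r x F) 4.11 with Mz 3.69 bearing 152.0 r 0.121
```

Call:
step_arm(deltas="9 6 0 0 0 0 0;8 6 0 0 0 0 0;8 7 0 0 0 0 0;8 7 0 0 0 0 0")

```text
t: 11.3
tcp_pos: [0.4993, 0.1238, 0.2946]
tcp_rot: [-180.0, 0.0, 90.4]
ft_force: [-3.0, -2.9, -0.3]
opening: 0.0002
gripper_force: 1.5
```

```bash
python3 -c "
from h import *
tau()"
```

```text
t 11.30 tcp [0.4993 0.1238 0.2946] F [-2.97 -2.87 -0.29] M [-0.499  0.534  0.014] eqN(r x F) 4.75 with Mz 4.89 bearing 132.0 r 0.121
```

Call:
step_arm(deltas="6 8 0 0 0 0 0;6 9 0 0 0 0 0;6 9 0 0 0 0 0;4 9 0 0 0 0 0")

```text
t: 11.7
tcp_pos: [0.5341, 0.1461, 0.2945]
tcp_rot: [-180.0, -0.0, 90.4]
ft_force: [-4.2, -3.0, 0.2]
opening: 0.0001
gripper_force: 2.0
```

```bash
python3 -c "
from h import *
tau()"
```

```text
t 11.70 tcp [0.5341 0.1461 0.2945] F [-4.18 -3.01  0.25] M [-0.348  0.804 -0.067] eqN(r x F) 5.78 with Mz 5.15 bearing 112.3 r 0.121
```

Call:
step_arm(deltas="3 10 0 0 0 0 0;3 10 0 0 0 0 0;2 11 0 0 0 0 0;1 10 0 0 0 0 0")

```text
t: 12.1
tcp_pos: [0.5751, 0.1552, 0.2945]
tcp_rot: [-179.9, -0.0, 90.4]
ft_force: [-5.1, -0.5, -0.3]
opening: -0.0
gripper_force: 2.2
```

```bash
python3 -c "
from h import *
tau()"
```

```text
t 12.10 tcp [0.5751 0.1552 0.2945] F [-5.13 -0.49 -0.28] M [-0.064  1.039 -0.02 ] eqN(r x F) 5.94 with Mz 5.75 bearing 92.3 r 0.121
```

Call:
step_arm(deltas="-1 11 0 0 0 0 0;-1 10 0 0 0 0 0;-1 10 0 0 0 0 0;-3 10 0 0 0 0 0")

```text
t: 12.5
tcp_pos: [0.6158, 0.1503, 0.2945]
tcp_rot: [-179.9, -0.1, 90.5]
ft_force: [-6.7, 1.5, -0.1]
opening: 0.0002
gripper_force: 2.5
```

```bash
python3 -c "
from h import *
tau()"
```

```text
t 12.50 tcp [0.6158 0.1503 0.2945] F [-6.66  1.53 -0.15] M [0.237 1.122 0.003] eqN(r x F) 7.9 with Mz 7.93 bearing 72.9 r 0.122
```

Force is rising steadily (3 to 8 N), so the seal was first touched at about 1.0–1.05 turns. I'm carrying on to the board bearing.

Call:
step_arm(deltas="-4 10 0 0 0 0 0;-4 10 0 0 0 0 0;-6 9 0 0 0 0 0;-6 8 0 0 0 0 0")

```text
t: 12.9
tcp_pos: [0.6528, 0.1312, 0.2944]
tcp_rot: [-179.9, -0.2, 90.5]
ft_force: [-6.1, 3.2, -0.7]
opening: 0.0001
gripper_force: 3.0
```

Call:
step_arm(deltas="-7 8 0 0 0 0 0;-7 8 0 0 0 0 0;-8 6 0 0 0 0 0;-9 6 0 0 0 0 0")

```text
t: 13.3
tcp_pos: [0.681, 0.1015, 0.2945]
tcp_rot: [-180.0, -0.3, 90.6]
ft_force: [-4.9, 5.9, -1.6]
opening: 0.0001
gripper_force: 3.3
```

Call:
step_arm(deltas="-9 5 0 0 0 0 0;-9 5 0 0 0 0 0;-10 3 0 0 0 0 0;-10 3 0 0 0 0 0")

```text
t: 13.7
tcp_pos: [0.6976, 0.0647, 0.295]
tcp_rot: [179.9, -0.4, 90.6]
ft_force: [-2.4, 8.5, -0.2]
opening: 0.0
gripper_force: 3.8
```

Call:
step_arm(deltas="-11 2 0 0 0 0 0;-10 0 0 0 0 0 0;-11 0 0 0 0 0 0;-10 -1 0 0 0 0 0")

```text
t: 14.1
tcp_pos: [0.6998, 0.0234, 0.2956]
tcp_rot: [179.7, -0.5, 90.6]
ft_force: [-0.2, 10.5, -0.9]
opening: -0.0
gripper_force: 4.2
```

Call:
step_arm(deltas="-10 -2 0 0 0 0 0;-10 -2 0 0 0 0 0;-10 -4 0 0 0 0 0;-10 -5 0 0 0 0 0")

```text
t: 14.5
tcp_pos: [0.6882, -0.0168, 0.2963]
tcp_rot: [179.5, -0.4, 90.6]
ft_force: [4.0, 10.0, -0.1]
opening: -0.0002
gripper_force: 4.6
```

Call:
step_arm(deltas="-9 -5 0 0 0 0 0;-8 -6 0 0 0 0 0;-8 -7 0 0 0 0 0;-8 -7 0 0 0 0 0")

```text
t: 14.9
tcp_pos: [0.6645, -0.0508, 0.2971]
tcp_rot: [179.3, -0.4, 90.6]
ft_force: [6.7, 8.6, 0.8]
opening: 0.0005
gripper_force: 4.5
```

Call:
step_arm(deltas="-6 -8 0 0 0 0 0;-6 -9 0 0 0 0 0;-4 -6 0 0 0 0 0;0 0 0 0 0 0 0")

```text
t: 15.3
tcp_pos: [0.6408, -0.07, 0.2968]
tcp_rot: [179.5, -0.1, 90.4]
ft_force: [2.1, 1.0, 1.9]
opening: -0.0003
gripper_force: 0.9
```

```bash
python3 - <<'E'
from h import *
tau()
a,b=bot.capture('top'),bot.capture('side')
cv2.imwrite('pics/t4.png',a[:,:,::-1]);cv2.imwrite('pics/s4.png',b[:,:,::-1])
c=cv2.resize(a[165:275,280:500],(800,400),interpolation=cv2.INTER_CUBIC)
cv2.imwrite('pics/c4.png',c[:,:,::-1])
E
```

```text
t 15.30 tcp [ 0.6408 -0.07    0.2968] F [2.15 1.02 1.91] M [ 0.163 -0.285 -0.036] eqN(r x F) 2.72 with Mz 2.37 bearing -59.7 r 0.120
```

View pics/c4.png

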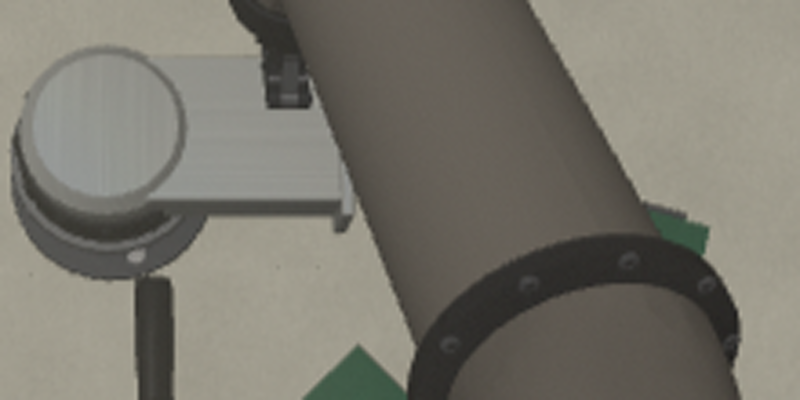

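Call:
step_arm(deltas="-2.3 -3.3 0 0 0 0 0;-2 -3.5 0 0 0 0 0;-1.7 -3.5 0 0 0 0 0;-1.5 -3.6 0 0 0 0 0;-1.3 -3.6 0 0 0 0 0;-1.2 -3.5 0 0 0 0 0;0 0 0 0 0 0 0")

```text
t: 16.1
tcp_pos: [0.6191, -0.0803, 0.2959]
tcp_rot: [179.6, -0.1, 90.4]
ft_force: [4.7, 1.9, 0.6]
opening: -0.0005
gripper_force: 2.1
```

Call:
step_arm(deltas="0 15 0 0 0 0 0;0 15 -10 0 0 0 0;0 0 -40 0 0 0 0;0 0 -40 0 0 0 0;0 0 -40 0 0 0 0;40 0 0 0 0 0 0;45 0 0 0 0 0 0;45 0 0 0 0 0 0")

```text
t: 16.9
tcp_pos: [0.6464, 0.0496, 0.4249]
tcp_rot: [180.0, 0.0, 90.3]
ft_force: [0.5, 0.2, 0.3]
opening: 0.0
gripper_force: 0.0
```

Call:
step_arm(deltas="45 0 0 0 0 0 0;45 0 0 0 0 0 0;45 0 0 0 0 0 0;45 0 0 0 0 0 0;40 0 0 0 0 0 0;0 0 0 0 0 0 0")

```text
t: 17.5
tcp_pos: [0.6424, 0.2767, 0.4243]
tcp_rot: [-179.9, -0.3, 91.0]
ft_force: [-0.2, 0.5, -0.7]
opening: -0.0001
gripper_force: 0.0
```

```bash
python3 - <<'E'
from h import *
tau()
a=bot.capture('top');cv2.imwrite('pics/t5.png',a[:,:,::-1])
b=bot.capture('side');cv2.imwrite('pics/s5.png',b[:,:,::-1])
c=cv2.resize(a[165:295,280:500],(792,468),interpolation=cv2.INTER_CUBIC)
cv2.imwrite('pics/c5.png',c[:,:,::-1])
E
```

```text
t 17.50 tcp [0.6424 0.2767 0.4243] F [-0.22  0.46 -0.72] M [ 0.056 -0.044 -0.047] eqN(r x F) 0.79 with Mz 0.34 bearing 75.6 r 0.251
```

View pics/c5.png

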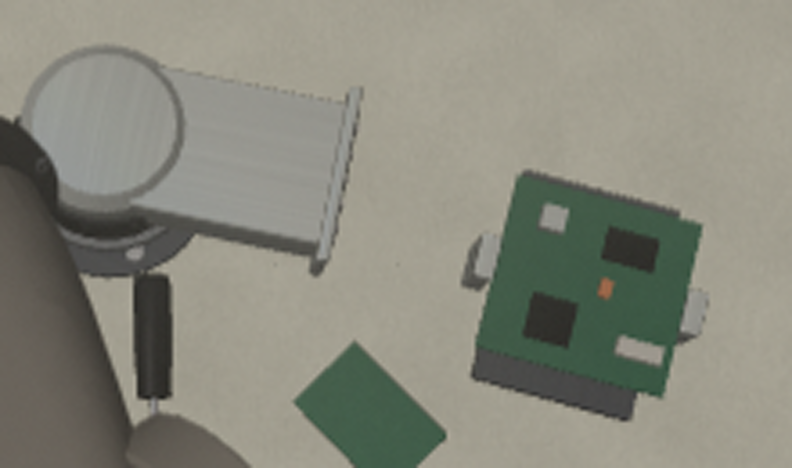

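```bash
python3 - <<'E'
from h import *
P=lambda x,y,z: back('top',280+x/3.6-.36,165+y/3.6-.36,z)[:2]
a=lambda v:round(float(np.degrees(np.arctan2(v[1],v[0]))),2)
u=(P(165,67,.1537),P(345,103,.1537)); l=(P(140,207,.1537),P(315,245,.1537))
print('edges',a(u[1]-u[0]),a(l[1]-l[0]))
w=P(361,89,.1537),P(323,263,.1537); print('lip',a(w[0]-w[1])-90,np.linalg.norm(w[0]-w[1]))
m=(w[0]+w[1])/2; cap=P(103.5,128.5,.1617); print('cap',cap,'axis->lipmid',a(m-cap),a(m-AX),np.linalg.norm(m-cap))
b=np.mean([P(*q,.048) for q in((521,172),(702,224),(664,397),(477,345))],axis=0)
print('board',b,'target',a(b-cap),a(b-AX), 'mid->board',a(b-m))
# model overlay
im=cv2.imread('pics/t5.png')[165:295,280:500]; im=cv2.resize(im,(792,468),interpolation=cv2.INTER_CUBIC)
def ov(ax,th,z0,col):
    r=R.from_euler('z',th,degrees=True)
    def dr(L,c=True):
        q=proj('top',r.apply(np.array(L,float))+[*ax,z0]); q=((q-[280,165]+.36)*3.6); cv2.polylines(im,[np.int32(q*8)],c,col,1,cv2.LINE_AA,3)
    dr([[.05,-.045,.064],[.142,-.045,.064],[.142,.045,.064],[.05,.045,.064]])
    dr([[.15,-.055,.064],[.15,.055,.064]],False)
    t=np.linspace(0,2*np.pi,40); dr(np.c_[.053*np.cos(t),.053*np.sin(t),.072+0*t])
ov(AX,a(b-AX),.0897,(0,0,255))
cv2.imwrite('pics/o5.png',im)
E
```

```text
edges -101.39 -102.12
lip -102.62 0.11105650733606048
cap [0.57862218 0.03697318] axis->lipmid -100.31 -101.06 0.14764701228036378
board [ 0.50309527 -0.282521  ] target -103.3 -103.66 mid->board -105.74
```

View pics/o5.png

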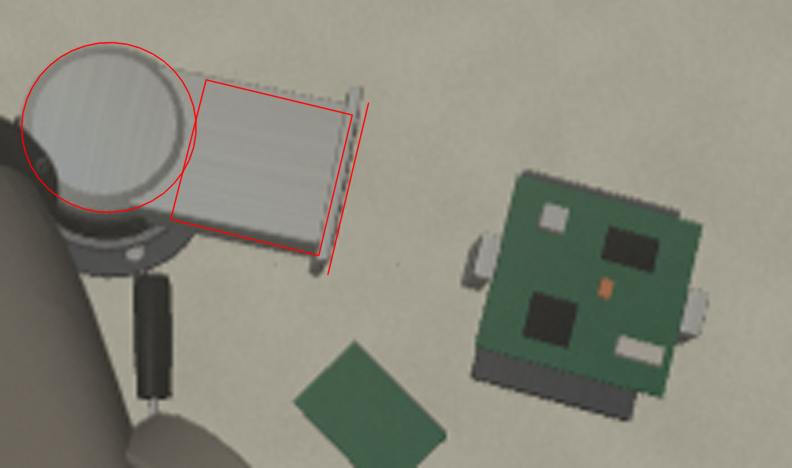

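The overlay shows the hood at about -101.7° and the target at -103.6°, so about 2° more clockwise. I'm going back to nudge it.

Call:
step_arm(deltas="-44.6 0 0 0 0 0 0;-44.6 0 0 0 0 0 0;-44.6 0 0 0 0 0 0;-44.6 0 0 0 0 0 0;-44.6 0 0 0 0 0 0;-44.6 0 0 0 0 0 0;-44.6 0 0 0 0 0 0;-44.6 0 0 0 0 0 0")

```text
t: 18.4
tcp_pos: [0.6465, -0.0921, 0.4247]
tcp_rot: [-180.0, 0.1, 90.2]
ft_force: [1.2, 0.5, 0.3]
opening: -0.0002
gripper_force: 0.0
```

Call:
step_arm(deltas="0 0 0 0 0 0 0;0 0 0 0 0 0 0")

```text
t: 18.6
tcp_pos: [0.6467, -0.0916, 0.4244]
tcp_rot: [-180.0, 0.1, 90.0]
ft_force: [-0.1, 0.2, 0.6]
opening: 0.0001
gripper_force: 0.0
```

Call:
step_arm(deltas="10.6 2.4 0 0 0 0 0;0 0 40 0 0 0 0;0 0 40 0 0 0 0;0 0 30 0 0 0 0;0 0 20 0 0 0 0;0 -12 0 0 0 0 0;0 -12 0 0 0 0 0;0 0 0 0 0 0 0")

```text
t: 19.4
tcp_pos: [0.6246, -0.0755, 0.2951]
tcp_rot: [-180.0, -0.0, 90.5]
ft_force: [0.1, -0.3, -0.4]
opening: 0.0
gripper_force: 0.0
```

Call:
step_arm(deltas="0 -4 0 0 0 0 0;0 -1.5 0 0 0 0 0;-0.3 -1 0 0 0 0 0;-0.3 -1 0 0 0 0 0;0 0 0 0 0 0 0")

```text
t: 19.9
tcp_pos: [0.6193, -0.0772, 0.2956]
tcp_rot: [179.8, -0.1, 90.4]
ft_force: [4.6, 2.1, -0.3]
opening: -0.0001
gripper_force: 2.1
```

Call:
step_arm(deltas="-0.3 -1 0 0 0 0 0;-0.3 -1 0 0 0 0 0;-0.3 -1 0 0 0 0 0;0 0 0 0 0 0 0")

```text
t: 20.3
tcp_pos: [0.6169, -0.0778, 0.2957]
tcp_rot: [179.7, -0.1, 90.4]
ft_force: [6.9, 3.0, -1.2]
opening: 0.0001
gripper_force: 3.1
```

Call:
step_arm(deltas="-0.3 -1 0 0 0 0 0;0 0 0 0 0 0 0")

```text
t: 20.5
tcp_pos: [0.6159, -0.0781, 0.2957]
tcp_rot: [179.7, -0.1, 90.4]
ft_force: [7.6, 1.9, -0.5]
opening: -0.0003
gripper_force: 3.1
```

Call:
step_arm(deltas="0 15 0 0 0 0 0;0 15 -10 0 0 0 0;0 0 -40 0 0 0 0;0 0 -40 0 0 0 0;0 0 -40 0 0 0 0;40 0 0 0 0 0 0;45 0 0 0 0 0 0;45 0 0 0 0 0 0")

```text
t: 21.3
tcp_pos: [0.6429, 0.0518, 0.425]
tcp_rot: [-180.0, 0.0, 90.3]
ft_force: [0.5, 0.3, -0.1]
opening: -0.0002
gripper_force: 0.0
```

Call:
step_arm(deltas="45 0 0 0 0 0 0;45 0 0 0 0 0 0;45 0 0 0 0 0 0;45 0 0 0 0 0 0;45 0 0 0 0 0 0;45 0 0 0 0 0 0;0 0 0 0 0 0 0;0 0 0 0 0 0 0")

```text
t: 22.1
tcp_pos: [0.6405, 0.3227, 0.4241]
tcp_rot: [-179.9, 0.0, 90.6]
ft_force: [0.2, -1.0, -0.1]
opening: -0.0002
gripper_force: 0.0
```

```bash
python3 - <<'E'
from h import *
a=bot.capture('top');cv2.imwrite('pics/t6.png',a[:,:,::-1])
b=bot.capture('side');cv2.imwrite('pics/s6.png',b[:,:,::-1])
c=cv2.resize(a[165:295,280:500],(792,468),interpolation=cv2.INTER_CUBIC)
cv2.imwrite('pics/c6.png',c[:,:,::-1])
E
```

```text
(no output)
```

View pics/c6.png

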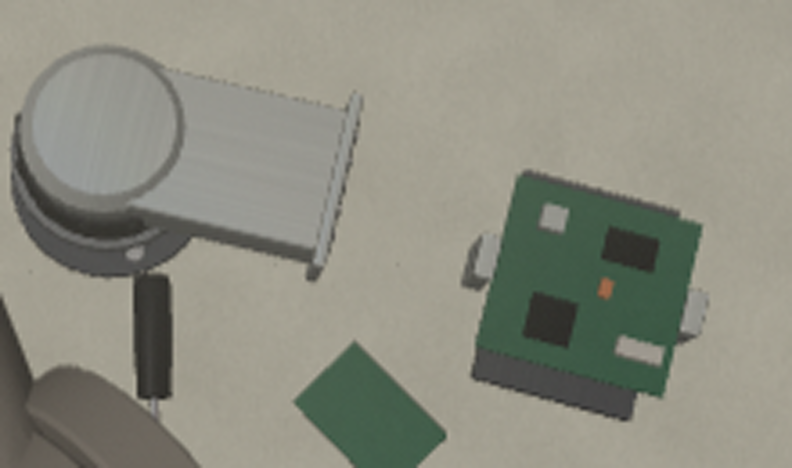

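The lip now runs from (360,94) to (320,268) in the crop, about 6 px lower. Recomputing the headings.

```bash
python3 - <<'E'
from h import *
from scipy.optimize import minimize
P=lambda x,y,z: back('top',280+x/3.6-.36,165+y/3.6-.36,z)[:2]
a=lambda v:round(float(np.degrees(np.arctan2(v[1],v[0]))),2)
for u,l,w in (((165,67,345,103),(140,207,315,245),(361,89,323,263)),((165,67,343,108),(140,207,312,250),(360,94,320,268))):
    e=[a(P(*q[2:],.1537)-P(*q[:2],.1537)) for q in(u,l)]
    w0,w1=P(*w[:2],.1537),P(*w[2:],.1537); print(e,a(w0-w1)-90,'mid',a((w0+w1)/2-np.array([.580,.0365])))
# photometric: gradient along projected model edges
for f in('t5','t6'):
    g=cv2.GaussianBlur(cv2.cvtColor(cv2.imread(f'pics/{f}.png'),cv2.COLOR_BGR2GRAY),(0,0),.8).astype(np.float32)
    G=np.hypot(cv2.Sobel(g,5,1,0),cv2.Sobel(g,5,0,1))
    s=np.linspace(0,1,60)[:,None]
    def seg(p,q): return np.array(p)*(1-s)+np.array(q)*s
    L=np.vstack([seg([.06,y,.064],[.138,y,.064]) for y in(-.045,.045)]+[seg([.15,-.055,.064],[.15,.055,.064])])
    def cost(x):
        q=proj('top',R.from_euler('z',x[2],degrees=True).apply(L)+[x[0]/1e3,x[1]/1e3,.0897]).astype(np.float32)
        return -cv2.remap(G,q[:,0][None],q[:,1][None],1).mean()
    best=min((minimize(cost,[580+dx,35+dy,t],method='Nelder-Mead',options={'initial_simplex':np.array([[580+dx,35+dy,t],[583+dx,35+dy,t],[580+dx,38+dy,t],[580+dx,35+dy,t+1.5]])}) for dx in(-2,2) for dy in(-1,3) for t in(-101,-103,-105)),key=lambda r:r.fun)
    b=np.array([.5031,-.2825]); print(f,best.x.round(2),best.fun,'target',a(b-best.x[:2]/1e3))
E
```

```text
[-101.39, -102.12] -102.62 mid -100.87
[-103.1, -103.94] -103.23 mid -102.16
t5 [ 582.51   34.3  -101.63] -108.89061737060547 target -104.07Traceback (most recent call last):
  File "<stdin>", line 18, in <module>
  File "<stdin>", line 18, in <genexpr>
    res = _minimize_neldermead(fun, x0, args, callback, bounds=bounds,
                               **options)
    fxcc = func(xcc)
    fx = function(np.copy(x), *(wrapper_args + args))
  File "<stdin>", line 16, in cost
  File "h.py", line 10, in proj
    p,r=cam(n); c=r.inv().apply(np.atleast_2d(X)-p['origin'])
        ~~~^^^
  File "h.py", line 5, in cam
    p=bot.camera_params(n); return p,R.from_euler('xyz',p['orientation'],degrees=True)
ValueError: time passes only in moves, steps and waits
```

```bash
python3 -c "
from workcell import bot
print(bot.sign_off())"
```

```text
the job is handed in; nothing more can be done
None
```

I screwed the hood down until it bore on its seal at about 1.05 turns. I then carried on about 0.6 turn, under the 1.5-turn crush limit, until its mouth pointed at the board centre to within about 1° by camera estimate. The arm was clear when I handed the job in at about 22 s; sign-off gave no verdict.

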